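# Pulse the bench spice mill by its bayonet lid

### The arm

A 7-joint arm with a two-finger parallel gripper is mounted at the origin on the work surface. World frame = base frame: x ahead of the robot, y to its left, z up, the work surface at z = 0. Lengths are in m, angles in rad, forces in N, time in s.
With the tool pointing down it reaches from about 0.425 to 0.925 m from the base axis. Payload 6.8 kg.
Tool frame: the origin (TCP) lies at the very end of the fingers, on their centre line; the grasp point (between the pads) lies 19 mm behind it; z points along the fingers, y is the direction in which the jaws open and shut (so a half turn about z gives the same grasp; the last joint's range is limited). The gripper opens to 85 mm and grips with 20 to 120 N. Pads are 22 mm wide; open, the fingers measure 114 mm over their backs; the gripper's body (76 mm by 85 mm) begins 54 mm behind the grasp point. The pads swing forward as they close: fully open they stand 13 mm farther back than shut.
Start: joints at [-1.408, 0.477, 0.022, 1.555, -0.011, 1.109, -0.083], TCP at [0.181, 0.65, 0.231] pointing down, gripper open.
Joint ranges: [-2.96, 2.96], [-0.34, 2.1], [-1.41, 1.46], [0.24, 2.44], [-1.37, 4.51], [0.17, 1.92], [-2.96, 2.96]. Speed limits (rad/s): [2.39, 2.39, 3.14, 3.14, 3.14, 3.14, 3.14].

### API

Orientations are given as a rotation vector (axis times angle).
In Python, from bench import monitor, viewer, job gives the robot as it stands. The module is installed in compiled form; this text tells all that it offers.
- The arm moves only by the tool drive_tool, never from a script. Its argument "commands" is a list of rows, each an object with "linear": the shift along the tool's x, y, z in m, a list of three; "dr": the turn, a rotation vector about the tool's x, y, z in degrees, a list of three; "jaw": the closure, from 0 (fully open) to 1 (shut). A call has 1 to 8 rows; each row shifts and turns the pose as measured when the row begins, along the tool's axes as they then stand; what a row does not reach is not made up. A row lasts 1/8 s, in which the tool goes at most 62.5 mm and 10.7 degrees, less where a joint would pass 70% of its speed; a pose out of reach is approached as far as the arm can. A call is refused whole if a number of a shift passes 0.0625 or a number of a turn 10.7, either way. A call with a gripper value outside its range is refused whole. The fingers move at their own pace and stop on an object; "force" is the grip in N (left out, the last holds). Time passes only in rows, so rows that do not move let the fingers close. It gives the time, the measured TCP pose, the force and the opening at its end, in the units of the state.
- monitor.get_obs(): the state, without advancing time (a new reading comes with each control period).
- viewer.grab_frame(name): name is "side" or "top"; returns the picture (420x560x3 uint8, red, green, blue); there is no depth.
- viewer.calibration(name): a dict with "K" (3x3 intrinsics, pixels), "k1" (the pictures are not rectified: a ray, as slopes to the right and down, at radius r is drawn at 1 + k1 r^2 times it, then the intrinsics apply), "R" (3x3) and "t" (3): a world point X has camera coordinates R X + t. Camera axes: x right, y down, z forward; pixel columns grow to the right and rows downward; lengths in m; the calibration is good to about 2 mm. A picture is of the moment at which its call begins. calibration takes no time and is no camera call.
- job.hand_in(): hands the job in, once; it reports no verdict.
The state is a dict: "clock": time; "joints": joint angles; "qvel": joint speeds; "tau": joint torques, N m; "tcp_pos": TCP position; "orientation": TCP orientation; "contact_force": force on the tool from outside, world axes, zero at the start; "moment": the same for the moment, N m; "grip_width": finger opening in m.
Only numpy, scipy, OpenCV 4.12 (cv2) and the standard library are available. Lean on these libraries where they do the work, as an engineer would, in place of code of your own. Each camera call takes 0.05 s, during which the arm holds its last target.

### The job

Grind the nutmegs that are already in the bench mill's bowl in short-burst mode: pick up the mill's grey lid by its black finger rib, put it on with the rib in line with the white marks so that both lugs drop through the slots and the lid sits fully home, then turn it clockwise, against the spring, until the rib points at the middle of the amber marks. Stop there, about half way and well short of the lock click, which must never be passed, and finish with the lid still gripped and held at the amber marks (it springs back if let go). Leave the other things on the bench where they are.

Things in the scene. Friction and masses are not known exactly. Their poses are not given: they have to be found in the camera images.
- mill: the bench mill, fixed: upright round steel housing 120 mm across (133 at the foot) with a black collar on top, 120 mm across, its upper face 180 mm above the bench. Origin at the centre of its underside, z up. The throat is 77 mm across, 50 mm deep; two slots 15 mm wide in its inward flange (5 mm thick) lie along the mill's +x and -x (either lug fits either slot).
- mill_mouth (a point): centre of the mouth in the plane of the collar's upper face, 180 mm above the mill's origin; axes as the mill's. Marks are printed on this face just outside the lid, each twice, half a turn apart: white at the two slots, a patch of amber clockwise of it (seen from above), and a thin red one further on.
- amber_mark (a point): middle of one of the two amber patches, 54 mm from the mouth's axis, 0.56 rad clockwise of the white mark on the mill's +x side; the patch spans 0.39 to 0.73 rad. The thin red mark is at 1.01 rad, where the lock has clicked.
- lid: the mill's loose lid, 0.1 to 0.2 kg, standing upright on its skirt: grey skirt 74 mm across, 22 mm deep, bottom edge chamfered; light grey disc 94 mm across, 6 mm thick; black finger rib on top, 80 mm long, 16 wide, 30 high, with white lines at its ends. Origin at the centre of the skirt's underside, x along the rib, z up. Fully home, its origin is 158 mm above the mill's.
- lid_rib (a point): centre of the rib: 43 mm above the lid's origin, 15 mm below the rib's top, 15 mm above the disc; axes as the lid's. With the lid fully home (disc on the collar) it is 21 mm above the mouth; once turned the flange keeps the lid down, with 2 mm of play.
- lid_lug (a point): one of the two lugs on the skirt, exactly under the ends of the rib (lid's +x and -x): 10 mm wide, reaching 45.5 mm from the lid's axis, 9 to 15 mm above the skirt's lower edge. This point: middle of the +x lug's outer end.
- pulse_ring (a joint): sprung switch ring in the collar, pushed round by the lugs, in rad: 0 with the lid just dropped in, growing clockwise seen from above. The rib stands about 0.06 further round (slot play). Spring: 0.05 N m at 0, 0.09 at 0.5; returns when let go. Amber is 0.33 to 0.67, middle 0.5; lock pawls resist from 0.79, click at 0.86, end stop 1.0.
- jar_cinnamon: bystander: amber glass jar with steel cap, 48 mm across, 95 mm high; origin at the centre of its underside
- jar_pepper: bystander: clear jar with black cap, 48 mm across, 95 mm high; origin at the centre of its underside
- dish: bystander: white ceramic dish 90 mm across, 35 mm high; origin at the centre of its underside
- brush: bystander: pastry brush lying along its x; origin under its middle
- scraper: bystander: steel dough scraper 130 mm wide with a wooden handle, lying flat; origin under its middle
- tin_lid: bystander: flat blue lid of a storage tin, 92 mm across, with a small round black knob; not the mill's lid; origin at the centre of its underside
- timer: bystander: round white kitchen timer 68 mm across, 40 mm high; origin at the centre of its underside

How it is judged:
On the way, in this order (a step that is already met when the one before it is completed fails the run):
1. the lid is lifted off the bench in the gripper (height (world z) of lid above 0.06 m and contact force between the fingers and lid above 1 N), for 0.1 s.
2. the lid is fully home on the mill, lugs through the slots, not yet turned as far as pulse (z of lid in the frame of mill between 0.154 and 0.1625 m and horizontal distance between lid and mill below 0.005 m and angle between lid's own z axis and vertical below 0.08 rad and value of joint pulse_ring below 0.25 rad), for 0.1 s.
3. the lid is turned to the amber marks and held there by the gripper (z of lid in the frame of mill between 0.154 and 0.1625 m and horizontal distance between lid and mill below 0.005 m and angle between lid's own z axis and vertical below 0.08 rad and contact force between the fingers and lid above 1 N and angle between the x axis of lid and the x axis of mill, either way round between 0.28 and 0.85 rad and value of joint pulse_ring between 0.3 and 0.7 rad), for 0.2 s.
At the end, for the whole second after the job is handed in: Lid home on the mill (origin 154 to 162.5 mm above the mill's, within 5 mm of its axis, tilt under 0.08 rad), switch ring still at 0.30 to 0.70 rad, rib 0.28 to 0.85 rad from the slots, fingers still gripping the lid (over 1 N) through the last second (all of step 3 and velocity of joint pulse_ring between -0.15 and 0.15 rad/s); the arm keeps its last pose, push and grip.
It fails at once if the lid is turned through to the lock click (value of joint pulse_ring above 0.85 rad).
It fails at once if another thing on the bench is moved by more than 30 mm or tipped over (distance of any of jar_cinnamon, jar_pepper, dish, brush, scraper, tin_lid, timer from where it was at the start of the episode above 0.03 m or angle between any of jar_cinnamon, jar_pepper, dish, brush, scraper, tin_lid, timer's own z axis and vertical above 0.5 rad).
It also fails if it takes over 42 s, if anything falls off the work surface, if the arm or the gripper's body presses on something with over 40 N, if the wrist force passes 120 N, or if a joint passes its speed limit or range.

## Working session

There is one attempt and no reset: what is moved stays moved. The work goes in short steps, Python scripts to look and compute and a tool call to move; the robot and the scene stay as the last step left them, time stands still between calls to the robot, and variables do not carry over. Pictures are saved under pics/ and viewed, and the job is handed in when it is done.

Besides the shell and the picture viewer there is one more tool, called after "Request:" in YAML: its name, and indented under it one key for each argument. drive_tool: Moves the arm, as the interface text tells. Its arguments: {"type":"object","properties":{"commands":{"type":"array"},"force":{"type":"number"}},"required":["commands"]}

```bash
mkdir -p pics
python3 - <<'E'
from bench import monitor, viewer
import cv2
for n in("top","side"):
    f=viewer.grab_frame(n); cv2.imwrite(f"pics/{n}0.png",f[:,:,::-1]); c=viewer.calibration(n); print(n,{k:(v.round(4).tolist() if hasattr(v,'round') and hasattr(v,'tolist') else v) for k,v in c.items()})
print(monitor.get_obs())
E
```

```text
top {'K': [[413.3299, 0.0, 275.9431], [0.0, 413.3299, 207.3442], [0.0, 0.0, 1.0]], 'k1': -0.036486239413926876, 'R': [[-0.0056, -1.0, -0.0074], [-0.9966, 0.0062, -0.0827], [0.0827, 0.0069, -0.9965]], 't': [0.0269, 0.5647, 1.328]}
side {'K': [[385.1882, 0.0, 272.1674], [0.0, 385.1882, 207.1775], [0.0, 0.0, 1.0]], 'k1': -0.021345560574819143, 'R': [[0.8102, -0.5862, 0.0057], [-0.3204, -0.4509, -0.8331], [0.4909, 0.6731, -0.5531]], 't': [-0.4454, 0.2881, 0.881]}
{'clock': 0.1, 'joints': array([-1.40808949,  0.47770913,  0.0223444 ,  1.55636164, -0.01152257,
        1.10928785, -0.08310146]), 'qvel': array([-0.00033463, -0.00186067,  0.00148559, -0.00184527,  0.00019047,
        0.0012784 , -0.00057813]), 'tau': array([ 4.42312157e-03, -5.97763181e+01,  1.61369652e+00, -2.81948823e+01,
        1.28342077e-02,  5.06912096e-03,  8.63403130e-06]), 'tcp_pos': array([0.1804307 , 0.64988171, 0.23042471]), 'orientation': array([-4.24056448e-01, -3.11271692e+00,  2.56586148e-03]), 'contact_force': array([ 0.21616327, -0.27641354, -0.39865516]), 'moment': array([ 0.01806092, -0.01357208, -0.04196978]), 'grip_width': 0.08578553007154646}
```

View pics/top0.png

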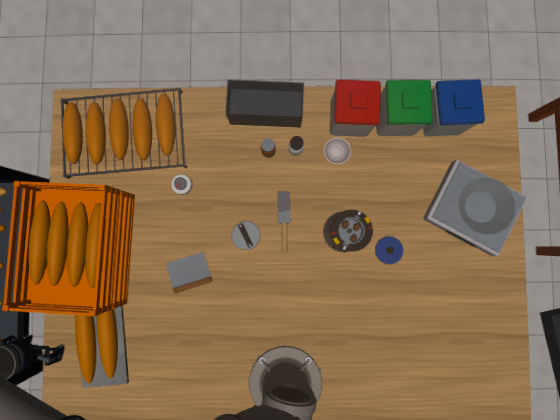

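View pics/side0.png

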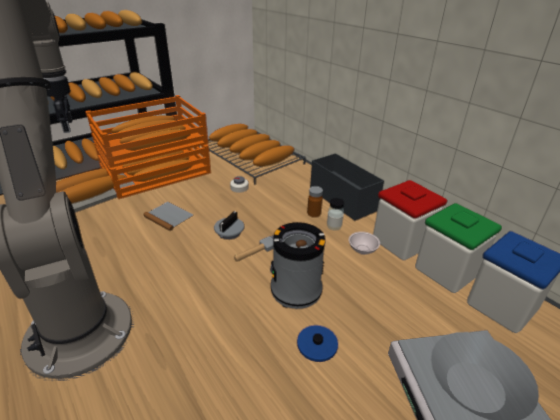

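The top view shows the lid at about (246,235) with its rib slanted, the mill mouth at about (349,231), and the gripper at the lower left. I'll zoom in on both.

```bash
cat > h.py <<'E'
import numpy as np, cv2
from bench import viewer
def proj(n,X):
    c=viewer.calibration(n); X=np.atleast_2d(X); p=X@np.array(c['R']).T+np.array(c['t'])
    s=p[:,:2]/p[:,2:]; r2=(s**2).sum(1,keepdims=True); s=s*(1+c['k1']*r2)
    K=np.array(c['K']); return s@np.diag([K[0,0],K[1,1]])+K[:2,2]
def unproj(n,uv,z):
    c=viewer.calibration(n);K=np.array(c['K']);R=np.array(c['R']);t=np.array(c['t'])
    d=(np.atleast_2d(uv)-K[:2,2])/[K[0,0],K[1,1]]; s=d.copy()
    for _ in range(20): s=d/(1+c['k1']*(s**2).sum(1,keepdims=True))
    v=np.c_[s,np.ones(len(s))]@R; o=-R.T@t
    return o+v*((z-o[2])/v[:,2:])
E
python3 - <<'E'
import cv2
t=cv2.imread('pics/top0.png');s=cv2.imread('pics/side0.png')
a=cv2.resize(t[210:260,220:272],None,fx=8,fy=8,interpolation=cv2.INTER_CUBIC)
b=cv2.resize(t[205:260,318:378],None,fx=7,fy=7,interpolation=cv2.INTER_CUBIC)
a=a[:385];b=b[:385];a=cv2.resize(a,(380,385)) if 0 else a[:, :380]
cv2.imwrite('pics/z1.png',cv2.hconcat([a,b]))
a=cv2.resize(s[205:245,208:252],None,fx=9,fy=9,interpolation=cv2.INTER_CUBIC)
b=cv2.resize(s[220:265,268:330],None,fx=6.4,fy=8,interpolation=cv2.INTER_CUBIC)
cv2.imwrite('pics/z2.png',cv2.hconcat([a[:360],b[:360]]))
E
```

```text
(no output)
```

View pics/z1.png

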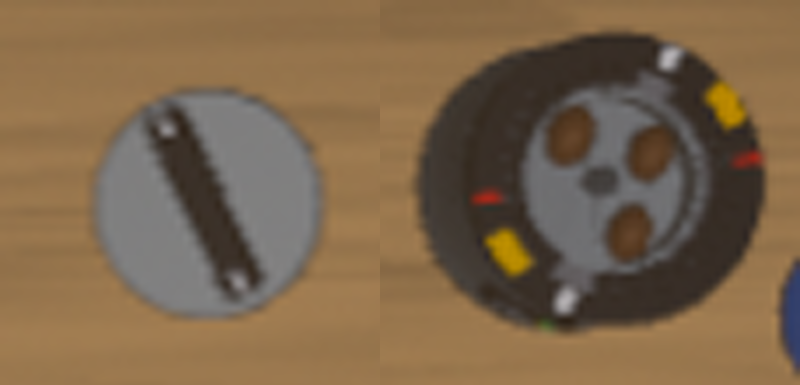

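View pics/z2.png

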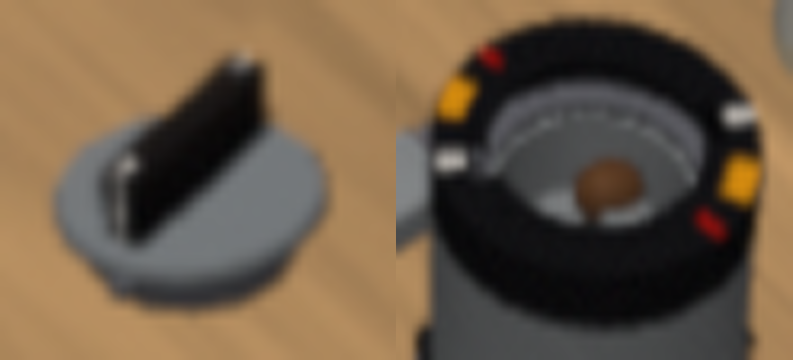

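```bash
cat >> h.py <<'E'
def blobs(img,box,kind):
    x0,y0,x1,y1=box; c=img[y0:y1,x0:x1].astype(float)
    B,G,R=c[...,0],c[...,1],c[...,2]
    if kind=='amber': w=np.clip((G-B)-50,0,None)*(R>120)*(G>0.45*R)
    if kind=='red': w=np.clip((R-G)-50,0,None)*(G<0.4*R)
    if kind=='white': w=np.clip(c.min(2)-125,0,None)
    n,l,s,_=cv2.connectedComponentsWithStats((w>0).astype(np.uint8),connectivity=8)
    out=[]
    for i in range(1,n):
        m=(l==i); W=w*m; ys,xs=np.mgrid[y0:y1,x0:x1]
        if s[i,4]>=3: out.append(((W*xs).sum()/W.sum(),(W*ys).sum()/W.sum(),s[i,4],W.sum()))
    return np.array(out).round(2)
E
python3 - <<'E'
from h import *
t=cv2.imread('pics/top0.png');s=cv2.imread('pics/side0.png')
for k in('amber','red','white'):
    print(k,'top',blobs(t,(322,205,378,256),k).tolist(),'\n side',blobs(s,(268,220,330,265),k).tolist())
print('lid',blobs(t,(230,218,263,252),'white').tolist(),blobs(s,(210,205,250,245),'white').tolist())
E
```

```text
amber top [[367.06, 219.54, 24.0, 1544.0], [335.9, 240.55, 24.0, 1728.0]] 
 side [[276.76, 231.74, 26.0, 1016.0], [321.59, 241.98, 26.0, 1208.0]]
red top [[370.13, 227.27, 5.0, 164.0], [332.74, 232.9, 5.0, 240.0]] 
 side [[282.49, 226.69, 7.0, 199.0], [316.6, 247.57, 12.0, 358.0]]
white top [[358.87, 212.83, 6.0, 175.0], [344.03, 247.44, 6.0, 142.0]] 
 side [[321.25, 234.0, 4.0, 112.0], [268.93, 241.82, 27.0, 87.0], [275.98, 239.71, 6.0, 112.0]]
lid [[252.89, 233.2, 179.0, 332.0], [239.31, 239.79, 161.0, 311.0]] []
```

```bash
cat > fit.py <<'E'
from h import *
from scipy.optimize import least_squares
A={'top':[(358.87,212.83),(367.06,219.54),(370.13,227.27),(344.03,247.44),(335.9,240.55),(332.74,232.9)],
 'side':[(321.25,234.0),(321.59,241.98),(316.6,247.57),(275.98,239.71),(276.76,231.74),(282.49,226.69)]}
off=np.array([0,-.56,-1.01,np.pi,np.pi-.56,np.pi-1.01])
def M(p): a=p[2]+off; return np.c_[p[0]+.054*np.cos(a),p[1]+.054*np.sin(a),np.full(6,.18)]
if __name__=='__main__':
  g=unproj('top',A['top'],.18); print(g.round(4).tolist())
  d=g[0]-g[3]; p0=[*g[:,:2].mean(0),np.arctan2(d[1],d[0])]
  for cams in(['top'],['side'],['top','side']):
    r=least_squares(lambda p:np.concatenate([(proj(c,M(p))-A[c]).ravel() for c in cams]),p0)
    print(cams,r.x.round(4),r.fun.round(2).tolist())
  t=cv2.imread('pics/top0.png')
  # lid disc
  hsv=cv2.cvtColor(t,cv2.COLOR_BGR2HSV); 
  m=np.zeros(t.shape[:2],np.uint8); sub=hsv[216:256,226:268]; m[216:256,226:268]=(sub[...,1]<70)*255
  m=cv2.morphologyEx(m,cv2.MORPH_OPEN,np.ones((3,3)))
  cs,_=cv2.findContours(m,cv2.RETR_EXTERNAL,cv2.CHAIN_APPROX_NONE); c=max(cs,key=cv2.contourArea); e=cv2.fitEllipse(c); print('disc',e,unproj('top',[e[0]],.027))
  v=[];
  w=[(220+(168+.5)/8-.5,210+(128+.5)/8-.5),(220+(238+.5)/8-.5,210+(281+.5)/8-.5)]
  W=unproj('top',w,.058); print('rib',W.round(4).tolist(),W.mean(0),np.linalg.norm(W[0]-W[1]),np.arctan2(*(W[0]-W[1])[[1,0]]))
  # side rib tops from z2
  w=[(208+(243+.5)/9-.5,205+(63+.5)/9-.5),(208+(128+.5)/9-.5,205+(160+.5)/9-.5)]
  W=unproj('side',w,.058); print('rib side',W.round(4).tolist(),W.mean(0),np.linalg.norm(W[0]-W[1]),np.arctan2(*(W[0]-W[1])[[1,0]]))
E
python3 fit.py
```

```text
[[0.5345, -0.2168, 0.18], [0.515, -0.24, 0.18], [0.4926, -0.2484, 0.18], [0.4353, -0.1721, 0.18], [0.4552, -0.1491, 0.18], [0.4772, -0.1404, 0.18]]
['top'] [ 0.485  -0.1944 -0.4238] [-0.05, 0.11, -0.21, 0.04, -0.15, 0.11, 0.06, -0.15, 0.14, 0.04, 0.2, -0.15]
['side'] [ 0.4864 -0.1913 -0.4228] [-0.07, 0.0, -0.02, 0.01, 0.0, 0.06, 0.07, -0.08, 0.15, 0.02, -0.14, 0.0]
['top', 'side'] [ 0.4853 -0.1931 -0.423 ] [-0.53, -0.0, -0.69, -0.09, -0.62, -0.02, -0.4, -0.25, -0.32, -0.06, -0.26, -0.25, 0.11, 0.56, 0.16, 0.6, 0.18, 0.67, 0.17, 0.49, 0.25, 0.56, -0.04, 0.53]
disc ((245.5977020263672, 234.9992218017578), (25.145221710205078, 28.17983627319336), 59.26165771484375) [[0.47510695 0.12257194 0.027     ]]
rib [[0.5046, 0.1361, 0.058], [0.4439, 0.1083, 0.058]] [0.4742675  0.12219763 0.058     ] 0.06675406327609817 0.42943125511168795
rib side [[0.5076, 0.141, 0.058], [0.447, 0.1142, 0.058]] [0.47726036 0.12759166 0.058     ] 0.0662711687110484 0.4170258574596934
```

```bash
cat >> h.py <<'E'
from scipy.spatial.transform import Rotation as Ro
def plan(wps,pos=None,rv=None):
    """wps: list of (x,y,z,yaw of tool x (mod pi nearest),n rows)"""
    from bench import monitor
    o=monitor.get_obs(); p=np.array(o['tcp_pos']) if pos is None else pos; R=Ro.from_rotvec(o['orientation'])
    for x,y,z,yaw,n in wps:
        cur=np.arctan2(*R.as_matrix()[[1,0],0]); dy=(yaw-cur+np.pi/2)%np.pi-np.pi/2
        T=Ro.from_euler('z',cur+dy)*Ro.from_euler('x',np.pi)
        for i in range(n,0,-1):
            d=R.inv().apply((np.array([x,y,z])-p)/i); dr=(R.inv()*T).as_rotvec()/i
            l=np.round(d,4); a=np.round(np.degrees(dr),1)
            print(l.tolist(),a.tolist()); p=p+R.apply(l); R=R*Ro.from_rotvec(np.radians(a))
        print('->',p.round(4),R.as_rotvec().round(3))
E
python3 - <<'E'
from h import *
print(proj('top',[[.18,.65,.23],[.32,.4,.23],[.476,.125,.2]]))
print(unproj('top',[[130,310],[125,305],[104,313]],.2),unproj('top',[[130,310],[104,313]],.0))
plan([(.25,.5,.28,-.1,5),(.35,.33,.28,.2,4),(.4757,.125,.18,.42,6)])
E
```

```text
[[ 48.20566236 342.11870948]
 [138.73931274 290.88157393]
 [239.81616507 233.70792937]]
[[0.26328789 0.43410151 0.2       ]
 [0.27714964 0.44857942 0.2       ]
 [0.25474754 0.50808889 0.2       ]] [[0.2308602  0.50584512 0.        ]
 [0.22086041 0.59247604 0.        ]]
[-0.0214, -0.0252, -0.0099] [-0.0, -0.0, -2.0]
[-0.0205, -0.0259, -0.0099] [-0.0, -0.0, -1.9]
[-0.0197, -0.0266, -0.0099] [-0.0, -0.0, -2.0]
[-0.0187, -0.0272, -0.0098] [-0.0, -0.0, -1.9]
[-0.0179, -0.0279, -0.0099] [-0.1, -0.0, -2.0]
-> [0.25 0.5  0.28] [-0.157 -3.138 -0.   ]
[-0.0291, -0.0398, 0.0] [0.0, -0.0, -4.3]
[-0.026, -0.0419, 0.0] [0.0, -0.0, -4.3]
[-0.0228, -0.0437, 0.0] [0.0, -0.0, -4.3]
[-0.0195, -0.0452, 0.0] [0.0, -0.0, -4.3]
-> [0.35 0.33 0.28] [ 0.314 -3.126 -0.   ]
[-0.0137, -0.0377, 0.0167] [0.0, -0.0, -2.1]
[-0.0124, -0.0381, 0.0167] [0.0, -0.0, -2.1]
[-0.0109, -0.0386, 0.0166] [0.0, -0.0, -2.1]
[-0.0095, -0.0389, 0.0167] [0.0, -0.0, -2.1]
[-0.0081, -0.0393, 0.0166] [0.0, -0.0, -2.1]
[-0.0067, -0.0395, 0.0167] [0.0, -0.0, -2.1]
-> [0.4757 0.125  0.18  ] [ 0.655 -3.072 -0.   ]
```

Run:
```python
from h import *
plan([(.17,.55,.32,-.2,4),(.21,.41,.32,0,4),(.33,.29,.32,.2,5),(.4757,.125,.16,.42,6)])
```

```text
[-0.0042, -0.0248, -0.0224] [-0.0, 0.0, -1.0]
[-0.0037, -0.0249, -0.0223] [-0.0, 0.0, -1.0]
[-0.0033, -0.0249, -0.0224] [-0.0, 0.0, -1.0]
[-0.0029, -0.025, -0.0223] [-0.1, -0.0, -1.1]
-> [0.17 0.55 0.32] [0.312 3.126 0.   ]
[-0.0167, -0.0323, -0.0] [0.0, 0.0, -2.9]
[-0.0151, -0.0331, -0.0] [0.0, 0.0, -2.8]
[-0.0134, -0.0338, -0.0] [0.0, 0.0, -2.9]
[-0.0117, -0.0345, -0.0] [0.0, 0.0, -2.8]
-> [0.21 0.41 0.32] [0.    3.142 0.   ]
[-0.024, -0.024, -0.0] [0.0, 0.0, -2.3]
[-0.023, -0.0249, -0.0] [0.0, 0.0, -2.3]
[-0.022, -0.0259, -0.0] [0.0, 0.0, -2.3]
[-0.021, -0.0267, -0.0] [0.0, 0.0, -2.3]
[-0.0199, -0.0275, -0.0] [0.0, 0.0, -2.3]
-> [0.33 0.29 0.32] [-0.314  3.126  0.   ]
[-0.0183, -0.0318, 0.0267] [0.0, 0.0, -2.1]
[-0.0171, -0.0324, 0.0266] [0.0, 0.0, -2.1]
[-0.0159, -0.0331, 0.0267] [0.0, 0.0, -2.1]
[-0.0147, -0.0336, 0.0266] [0.0, 0.0, -2.1]
[-0.0135, -0.0341, 0.0267] [0.0, 0.0, -2.1]
[-0.0123, -0.0346, 0.0266] [0.0, 0.0, -2.1]
-> [0.4757 0.125  0.16  ] [-0.655  3.072  0.   ]
```

Request:
drive_tool:
  commands:
    - {"linear": [-0.004,-0.025,-0.022],"dr": [0,0,-1],"jaw": 0}
    - {"linear": [-0.004,-0.025,-0.022],"dr": [0,0,-1],"jaw": 0}
    - {"linear": [-0.003,-0.025,-0.022],"dr": [0,0,-1],"jaw": 0}
    - {"linear": [-0.003,-0.025,-0.022],"dr": [0,0,-1],"jaw": 0}
    - {"linear": [-0.017,-0.032,0],"dr": [0,0,-2.9],"jaw": 0}
    - {"linear": [-0.015,-0.033,0],"dr": [0,0,-2.9],"jaw": 0}
    - {"linear": [-0.013,-0.034,0],"dr": [0,0,-2.9],"jaw": 0}
    - {"linear": [-0.012,-0.034,0],"dr": [0,0,-2.9],"jaw": 0}
  force: 70

```text
clock: 1.1
tcp_pos: [0.2094, 0.4033, 0.3181]
orientation: [0.022, -3.139, 0.013]
contact_force: [0.6, 0.8, 0.3]
grip_width: 0.0857
```

Run:
```python
from h import *
plan([(.33,.29,.3,.2,4),(.4757,.125,.16,.42,5)])
```

```text
[-0.0298, -0.0287, 0.0047] [-0.1, -0.0, -2.7]
[-0.0284, -0.0301, 0.0047] [-0.1, -0.1, -2.6]
[-0.027, -0.0313, 0.0046] [-0.1, -0.0, -2.7]
[-0.0254, -0.0326, 0.0046] [-0.2, -0.1, -2.6]
-> [0.33 0.29 0.3 ] [-3.120e-01  3.126e+00  1.000e-03]
[-0.022, -0.0381, 0.028] [0.0, 0.0, -2.5]
[-0.0203, -0.0391, 0.028] [0.0, 0.0, -2.5]
[-0.0186, -0.0399, 0.028] [0.0, 0.0, -2.6]
[-0.0168, -0.0407, 0.028] [0.0, 0.0, -2.5]
[-0.0151, -0.0414, 0.0279] [0.0, 0.0, -2.6]
-> [0.4757 0.125  0.16  ] [-6.560e-01  3.072e+00  1.000e-03]
```

Tracking is good.

Request:
drive_tool:
  commands:
    - {"linear": [-0.03,-0.029,0.005],"dr": [-0.1,0,-2.7],"jaw": 0}
    - {"linear": [-0.028,-0.03,0.005],"dr": [-0.1,0,-2.7],"jaw": 0}
    - {"linear": [-0.027,-0.031,0.005],"dr": [-0.1,0,-2.7],"jaw": 0}
    - {"linear": [-0.025,-0.033,0.005],"dr": [-0.1,0,-2.6],"jaw": 0}
    - {"linear": [-0.022,-0.038,0.028],"dr": [0,0,-2.5],"jaw": 0}
    - {"linear": [-0.02,-0.039,0.028],"dr": [0,0,-2.5],"jaw": 0}
    - {"linear": [-0.019,-0.04,0.028],"dr": [0,0,-2.5],"jaw": 0}
    - {"linear": [-0.015,-0.036,0.025],"dr": [0,0,-2.5],"jaw": 0}

```text
clock: 2.1
tcp_pos: [0.45, 0.155, 0.1868]
orientation: [-0.612, 3.081, 0.004]
contact_force: [0.1, 0.3, 0.7]
grip_width: 0.085
```

Run:
```python
from h import *
plan([(.4757,.125,.12,.42,4)])
```

```text
[-0.003, -0.0094, 0.0167] [0.0, 0.0, -0.4]
[-0.003, -0.0095, 0.0167] [0.0, 0.0, -0.4]
[-0.0029, -0.0095, 0.0167] [0.1, 0.0, -0.4]
[-0.0029, -0.0094, 0.0166] [0.0, 0.1, -0.4]
-> [0.4757 0.125  0.12  ] [ 6.540e-01 -3.072e+00 -1.000e-03]
```

Request:
drive_tool:
  commands:
    - {"linear": [-0.003,-0.0095,0.0167],"dr": [0,0,-0.4],"jaw": 0}
    - {"linear": [-0.003,-0.0095,0.0167],"dr": [0,0,-0.4],"jaw": 0}
    - {"linear": [-0.003,-0.0095,0.0167],"dr": [0,0,-0.4],"jaw": 0}
    - {"linear": [-0.003,-0.0095,0.0167],"dr": [0,0,-0.4],"jaw": 0}
    - {"linear": [0,0,0],"dr": [0,0,0],"jaw": 0}

```text
clock: 2.72
tcp_pos: [0.476, 0.1192, 0.115]
orientation: [0.645, -3.07, 0.001]
contact_force: [0.2, 0.3, -0.5]
grip_width: 0.0853
```

Run:
```python
from h import *
from bench import monitor
print(monitor.get_obs()['tcp_pos'],monitor.get_obs()['orientation'])
for n,b in(("top",(210,200,280,260)),("side",(195,170,265,250))):
    f=viewer.grab_frame(n)[:,:,::-1].copy(); cv2.imwrite(f"pics/{n}1.png",f)
    x0,y0,x1,y1=b; cv2.imwrite(f"pics/{n}1z.png",cv2.resize(f[y0:y1,x0:x1],None,fx=7,fy=7,interpolation=cv2.INTER_CUBIC))
plan([(.4757,.125,.034,.42,4)])
```

```text
[0.475971   0.11918128 0.11497478] [ 6.45294249e-01 -3.06955401e+00  1.31794232e-03]
[-0.0003, 0.0011, 0.0205] [0.0, -0.0, -0.1]
[-0.0004, 0.0011, 0.0206] [0.0, -0.1, -0.0]
[-0.0003, 0.0012, 0.0205] [0.0, -0.0, -0.1]
[-0.0003, 0.0011, 0.0206] [0.0, -0.1, -0.0]
-> [0.4757 0.1249 0.034 ] [-6.530e-01  3.072e+00  1.000e-03]
```

View pics/top1z.png

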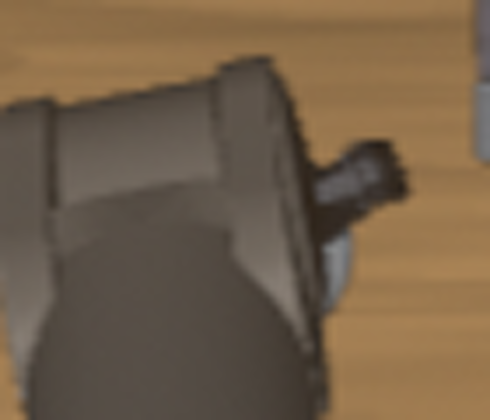

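View pics/side1z.png

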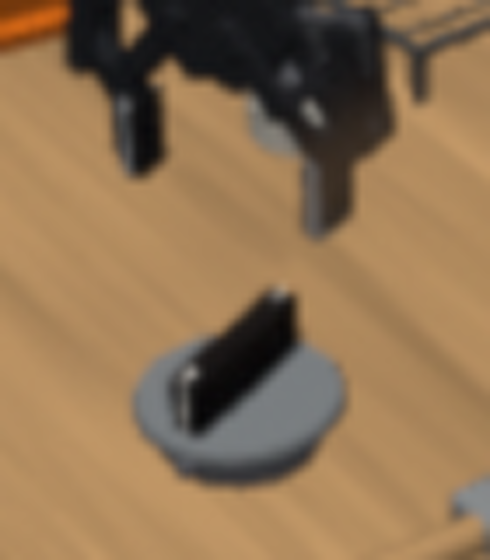

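The fingers straddle the rib and their line matches it, so I'm going down.

Request:
drive_tool:
  commands:
    - {"linear": [-0.0003,0.0011,0.0205],"dr": [0,0,-0.1],"jaw": 0}
    - {"linear": [-0.0003,0.0011,0.0205],"dr": [0,0,-0.1],"jaw": 0}
    - {"linear": [-0.0003,0.0011,0.0205],"dr": [0,0,0],"jaw": 0}
    - {"linear": [-0.0003,0.0011,0.015],"dr": [0,0,0],"jaw": 0}
    - {"linear": [0,0,0],"dr": [0,0,0],"jaw": 0}

```text
clock: 3.45
tcp_pos: [0.4777, 0.1294, 0.0419]
orientation: [-0.658, 3.067, 0.006]
contact_force: [0.1, 0.9, 0.1]
grip_width: 0.0854
```

Run:
```python
from h import *
plan([(.4757,.125,.034,.42,2)])
```

```text
[0.0018, -0.0016, 0.0039] [0.1, 0.2, 0.1]
[0.0019, -0.0016, 0.0039] [0.1, 0.1, 0.1]
-> [0.4757 0.125  0.034 ] [-6.540e-01  3.072e+00 -1.000e-03]
```

Request:
drive_tool:
  commands:
    - {"linear": [0.0018,-0.0016,0.004],"dr": [0.1,0.1,0.1],"jaw": 0}
    - {"linear": [0.001,-0.001,0.003],"dr": [0.1,0.1,0],"jaw": 0}
    - {"linear": [0,0,0],"dr": [0,0,0],"jaw": 0}

```text
clock: 3.82
tcp_pos: [0.4772, 0.1261, 0.036]
orientation: [-0.655, 3.068, 0.0]
contact_force: [-0.7, 1.3, -0.3]
grip_width: 0.0854
```

Run:
```python
from h import *
plan([(.4757,.125,.034,.42,1)])
f=viewer.grab_frame('side')[:,:,::-1].copy(); cv2.imwrite(f"pics/s2z.png",cv2.resize(f[170:250,195:265],None,fx=7,fy=7,interpolation=cv2.INTER_CUBIC))
```

```text
[0.0019, -0.0004, 0.002] [-0.0, 0.3, 0.0]
-> [0.4757 0.125  0.034 ] [ 6.560e-01 -3.072e+00  2.000e-03]
```

View pics/s2z.png

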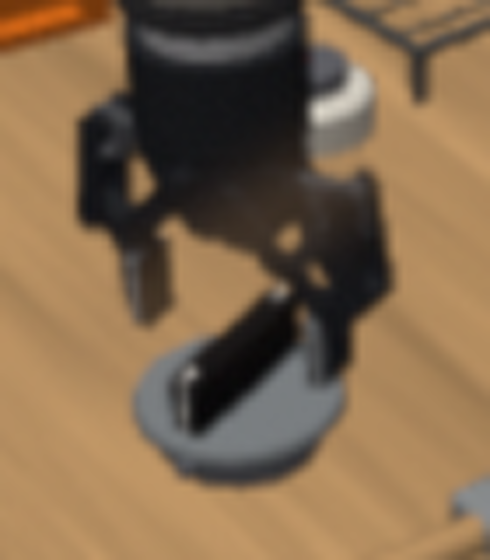

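The fingertip midpoint is at about (237,352) in the crop and the rib centre at about (238,360), so the gripper is centred. Closing.

Request:
drive_tool:
  commands:
    - {"linear": [0.001,0,0.001],"dr": [0,0.2,0],"jaw": 0.5}
    - {"linear": [0,0,0],"dr": [0,0,0],"jaw": 1}
    - {"linear": [0,0,0],"dr": [0,0,0],"jaw": 1}
    - {"linear": [0,0,0],"dr": [0,0,0],"jaw": 1}
    - {"linear": [0,0,0],"dr": [0,0,0],"jaw": 1}
    - {"linear": [0,0,0],"dr": [0,0,0],"jaw": 1}
  force: 70

```text
clock: 4.62
tcp_pos: [0.4769, 0.1258, 0.0356]
orientation: [-0.655, 3.07, -0.001]
contact_force: [-0.1, 0.0, 0.4]
grip_width: 0.0142
```

Request:
drive_tool:
  commands:
    - {"linear": [0,0,-0.02],"dr": [0,0,0],"jaw": 1}
    - {"linear": [0,0,-0.04],"dr": [0,0,0],"jaw": 1}
    - {"linear": [0,0,-0.05],"dr": [0,0,0],"jaw": 1}
    - {"linear": [0,0,-0.05],"dr": [0,0,0],"jaw": 1}
    - {"linear": [0,0,-0.04],"dr": [0,0,0],"jaw": 1}
    - {"linear": [0,0,-0.01],"dr": [0,0,0],"jaw": 1}
    - {"linear": [0,0,0],"dr": [0,0,0],"jaw": 1}

```text
clock: 5.5
tcp_pos: [0.4739, 0.1252, 0.2492]
orientation: [0.655, -3.068, 0.002]
contact_force: [-0.8, -0.5, -1.8]
grip_width: 0.0147
```

Run:
```python
from h import *
for n,b in(("top",(210,200,290,260)),("side",(185,120,285,210))):
    f=viewer.grab_frame(n)[:,:,::-1].copy(); cv2.imwrite(f"pics/{n}3.png",f)
    x0,y0,x1,y1=b; cv2.imwrite(f"pics/{n}3z.png",cv2.resize(f[y0:y1,x0:x1],None,fx=6,fy=6,interpolation=cv2.INTER_CUBIC))
```

```text
(no output)
```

View pics/side3z.png

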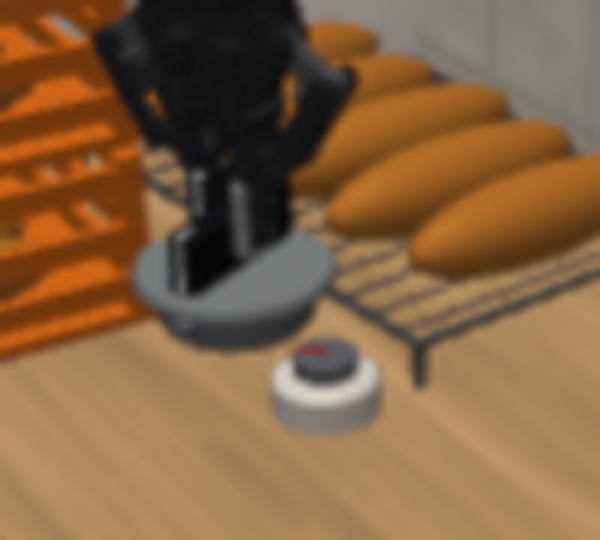

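View pics/top3z.png

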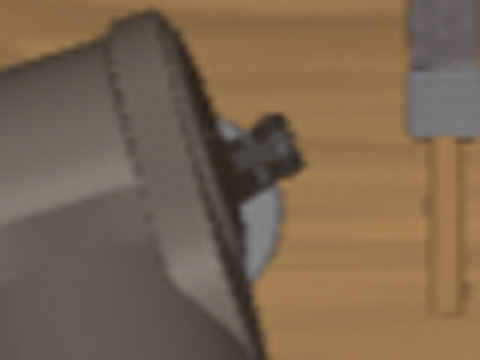

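Run:
```python
from h import *
plan([(.4866,-.1922,.262,-.423,11),(.4866,-.1922,.25,-.423,2)])
```

```text
[0.0107, -0.0268, -0.0012] [-0.0, -0.0, 4.4]
[0.0086, -0.0275, -0.0012] [-0.0, -0.0, 4.4]
[0.0065, -0.0281, -0.0012] [-0.0, -0.0, 4.4]
[0.0043, -0.0285, -0.0012] [-0.0, -0.0, 4.4]
[0.0021, -0.0288, -0.0011] [-0.0, -0.0, 4.4]
[-0.0002, -0.0289, -0.0012] [-0.0, -0.0, 4.4]
[-0.0024, -0.0288, -0.0011] [-0.1, -0.1, 4.4]
[-0.0046, -0.0285, -0.0012] [-0.0, -0.0, 4.4]
[-0.0067, -0.0281, -0.0012] [-0.1, -0.1, 4.4]
[-0.0089, -0.0274, -0.0012] [-0.0, -0.0, 4.4]
[-0.0109, -0.0267, -0.0013] [-0.1, -0.1, 4.3]
-> [ 0.4866 -0.1922  0.262 ] [6.580e-01 3.072e+00 1.000e-03]
[0.0, -0.0, 0.006] [0.0, 0.0, 0.0]
[0.0, -0.0, 0.006] [0.0, 0.0, 0.0]
-> [ 0.4866 -0.1922  0.25  ] [6.580e-01 3.072e+00 1.000e-03]
```

Request:
drive_tool:
  commands:
    - {"linear": [0.0107,-0.0268,-0.0012],"dr": [0,0,4.4],"jaw": 1}
    - {"linear": [0.0086,-0.0275,-0.0012],"dr": [0,0,4.4],"jaw": 1}
    - {"linear": [0.0065,-0.028,-0.0012],"dr": [0,0,4.4],"jaw": 1}
    - {"linear": [0.0043,-0.0285,-0.0012],"dr": [0,0,4.4],"jaw": 1}
    - {"linear": [0.002,-0.0288,-0.0012],"dr": [0,0,4.4],"jaw": 1}
    - {"linear": [0,-0.0288,-0.0012],"dr": [0,0,4.4],"jaw": 1}
    - {"linear": [-0.0024,-0.0288,-0.0012],"dr": [0,0,4.4],"jaw": 1}
    - {"linear": [-0.0046,-0.0285,-0.0012],"dr": [0,0,4.4],"jaw": 1}

```text
clock: 6.6
tcp_pos: [0.4769, -0.1216, 0.2565]
orientation: [-0.366, -3.11, 0.013]
contact_force: [0.1, 0.3, -1.5]
grip_width: 0.0144
```

Run:
```python
from h import *
plan([(.4866,-.1922,.262,-.423,5)])
```

```text
[-0.0052, -0.0133, -0.001] [-0.1, -0.1, 2.2]
[-0.0057, -0.0131, -0.0011] [-0.1, -0.1, 2.2]
[-0.0061, -0.0128, -0.0011] [-0.1, -0.1, 2.1]
[-0.0066, -0.0126, -0.001] [-0.1, -0.1, 2.2]
[-0.0071, -0.0124, -0.0011] [-0.2, -0.1, 2.1]
-> [ 0.4866 -0.1922  0.262 ] [0.659 3.071 0.   ]
```

Request:
drive_tool:
  commands:
    - {"linear": [-0.0052,-0.0133,0],"dr": [-0.1,-0.1,2.2],"jaw": 1}
    - {"linear": [-0.0057,-0.013,0],"dr": [-0.1,-0.1,2.2],"jaw": 1}
    - {"linear": [-0.006,-0.0128,0],"dr": [-0.1,-0.1,2.2],"jaw": 1}
    - {"linear": [-0.0066,-0.0125,0],"dr": [-0.1,-0.1,2.2],"jaw": 1}
    - {"linear": [-0.004,-0.008,0],"dr": [-0.1,-0.1,1.5],"jaw": 1}
    - {"linear": [0,0,0],"dr": [0,0,0],"jaw": 1}

```text
clock: 7.35
tcp_pos: [0.4851, -0.1928, 0.2566]
orientation: [0.67, 3.068, -0.002]
contact_force: [0.6, 0.2, -0.5]
grip_width: 0.0146
```

Run:
```python
from h import *
plan([(.4866,-.1922,.24,-.423,2)])
```

```text
[-0.0006, 0.0006, 0.0083] [-0.0, 0.0, -0.2]
[-0.0005, 0.0006, 0.0083] [-0.1, 0.1, -0.2]
-> [ 0.4866 -0.1922  0.24  ] [-6.590e-01 -3.071e+00 -1.000e-03]
```

Request:
drive_tool:
  commands:
    - {"linear": [-0.0006,0.0006,0.0083],"dr": [0,0,-0.2],"jaw": 1}
    - {"linear": [-0.0005,0.0004,0.0075],"dr": [0,0,-0.2],"jaw": 1}
    - {"linear": [0,0,0],"dr": [0,0,0],"jaw": 1}

```text
clock: 7.72
tcp_pos: [0.4866, -0.1906, 0.2392]
orientation: [-0.654, -3.073, 0.0]
contact_force: [-0.7, -0.6, -0.5]
grip_width: 0.0145
```

Run:
```python
from h import *
from bench import monitor
o=monitor.get_obs();print(o['tcp_pos'],o['orientation'],o['contact_force'])
for n,b in(("top",(310,190,390,260)),("side",(250,170,350,270))):
    f=viewer.grab_frame(n)[:,:,::-1].copy(); cv2.imwrite(f"pics/{n}4.png",f)
    x0,y0,x1,y1=b; cv2.imwrite(f"pics/{n}4z.png",cv2.resize(f[y0:y1,x0:x1],None,fx=6,fy=6,interpolation=cv2.INTER_CUBIC))
```

```text
[ 0.48655903 -0.19058164  0.23915315] [-6.54226747e-01 -3.07256448e+00  4.99923790e-04] [-0.68826227 -0.60599567 -0.45881743]
```

View pics/side4z.png

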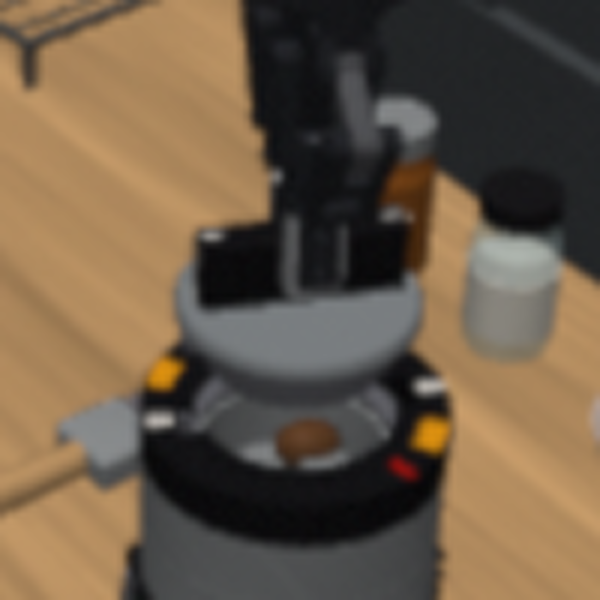

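View pics/top4z.png

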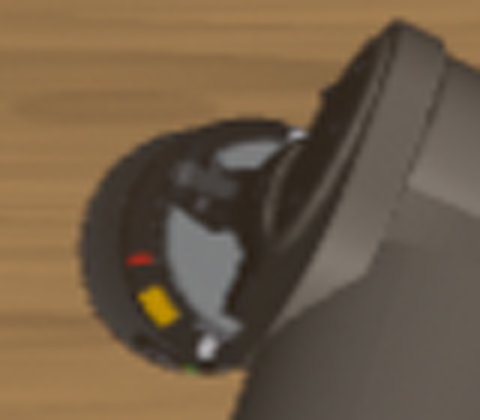

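Run:
```python
from h import *
f=cv2.imread('pics/side4.png')
b=cv2.resize(f[200:226,276:326],None,fx=15,fy=15,interpolation=cv2.INTER_CUBIC); 
for i in range(0,50,5): cv2.putText(b,str(276+i),(i*15,10),0,.35,(0,255,255),1); cv2.line(b,(i*15+7,12),(i*15+7,390),(0,90,90),1)
for i in range(0,26,5): cv2.putText(b,str(200+i),(0,i*15+12),0,.35,(0,255,0),1); cv2.line(b,(0,i*15+7),(750,i*15+7),(0,90,0),1)
cv2.imwrite('pics/z5.png',b)
w=[(250+(397+.5)/6-.5,170+(215+.5)/6-.5),(250+(213+.5)/6-.5,170+(237+.5)/6-.5)]
W=unproj('side',w,.2616); d=W[0]-W[1]; print(W.round(4).tolist(),W.mean(0).round(4),np.linalg.norm(d),np.arctan2(d[1],d[0]))
# predicted overlay of rib and disc for mill-aligned pose (side-cam mill)
x,y,th=.4864,-.1913,-.4228
for r in(.04,-.04):
    for s in(.008,-.008):
        print(r,s,proj('side',[[x+r*np.cos(th)-s*np.sin(th),y+r*np.sin(th)+s*np.cos(th),.2616]]).round(1))
```

```text
[[0.5191, -0.2046, 0.2616], [0.4548, -0.1768, 0.2616]] [ 0.4869 -0.1907  0.2616] 0.07005909777709698 -0.4081932425275424
0.04 0.008 [[316.9 203.6]]
0.04 -0.008 [[319.1 207.5]]
-0.04 0.008 [[282.  207.4]]
-0.04 -0.008 [[283.6 211.4]]
```

View pics/z5.png

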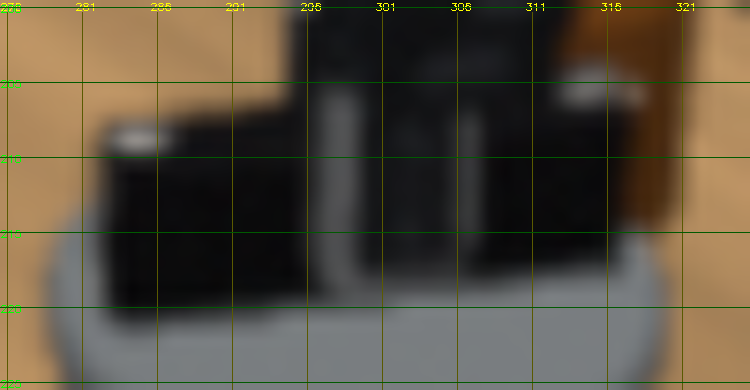

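Side-camera fit: lid (0.4869,-0.1907), mill (0.4864,-0.1913), so they are within about 1 mm. Next, down to just above the mouth.

Run:
```python
from h import *
plan([(.4864,-.1915,.220,-.423,3)])
```

```text
[0.0001, -0.0002, 0.0066] [-0.0, 0.0, 0.1]
[0.0001, -0.0003, 0.0066] [-0.0, 0.0, 0.0]
[0.0001, -0.0002, 0.0066] [-0.0, 0.1, 0.1]
-> [ 0.4864 -0.1915  0.22  ] [-0.66  -3.071 -0.   ]
```

Request:
drive_tool:
  commands:
    - {"linear": [0,-0.0002,0.0065],"dr": [0,0,0.1],"jaw": 1}
    - {"linear": [0,-0.0002,0.0065],"dr": [0,0,0.1],"jaw": 1}
    - {"linear": [0,0,0.004],"dr": [0,0,0],"jaw": 1}
    - {"linear": [0,0,0],"dr": [0,0,0],"jaw": 1}

```text
clock: 8.32
tcp_pos: [0.4868, -0.1912, 0.2218]
orientation: [0.66, 3.07, -0.0]
contact_force: [-0.5, 0.1, -1.5]
grip_width: 0.0145
```

Run:
```python
from h import *
plan([(.4864,-.1915,.215,-.423,1)])
```

```text
[0.0003, -0.0004, 0.0068] [0.0, 0.1, -0.0]
-> [ 0.4864 -0.1915  0.215 ] [-0.66  -3.071 -0.   ]
```

Request:
drive_tool:
  commands:
    - {"linear": [0.0003,-0.0004,0.004],"dr": [0,0,0],"jaw": 1}
    - {"linear": [0,0,0.004],"dr": [0,0,0],"jaw": 1}
    - {"linear": [0,0,0.004],"dr": [0,0,0],"jaw": 1}
    - {"linear": [0,0,0],"dr": [0,0,0],"jaw": 1}

```text
clock: 8.82
tcp_pos: [0.4865, -0.1916, 0.2091]
orientation: [0.66, 3.07, -0.0]
contact_force: [0.5, -0.4, -1.5]
grip_width: 0.0145
```

The skirt is about 6 mm into the throat with no contact. Continuing down to the slots.

Request:
drive_tool:
  commands:
    - {"linear": [0,0,0.004],"dr": [0,0,0],"jaw": 1}
    - {"linear": [0,0,0.004],"dr": [0,0,0],"jaw": 1}
    - {"linear": [0,0,0.003],"dr": [0,0,0],"jaw": 1}
    - {"linear": [0,0,0],"dr": [0,0,0],"jaw": 1}

```text
clock: 9.32
tcp_pos: [0.4866, -0.1915, 0.1973]
orientation: [0.66, 3.07, -0.0]
contact_force: [-0.5, 0.3, -0.3]
grip_width: 0.0148
```

Request:
drive_tool:
  commands:
    - {"linear": [0,0,0.002],"dr": [0,0,0],"jaw": 1}
    - {"linear": [0,0,0.002],"dr": [0,0,0],"jaw": 1}
    - {"linear": [0,0,0.001],"dr": [0,0,0],"jaw": 1}
    - {"linear": [0,0,0],"dr": [0,0,0],"jaw": 1}

```text
clock: 9.82
tcp_pos: [0.487, -0.1917, 0.1939]
orientation: [0.66, 3.069, 0.002]
contact_force: [1.8, 0.2, -1.0]
grip_width: 0.0148
```

Run:
```python
from h import *
from bench import monitor
o=monitor.get_obs();print(o['tcp_pos'],o['orientation'],o['contact_force'],o['moment'])
f=viewer.grab_frame('side')[:,:,::-1].copy(); cv2.imwrite("pics/s6z.png",cv2.resize(f[180:280,250:350],None,fx=6,fy=6,interpolation=cv2.INTER_CUBIC))
```

```text
[ 0.48695824 -0.19165561  0.19387295] [6.59874891e-01 3.06925377e+00 2.17725922e-03] [ 1.76531788  0.18131738 -0.98901191] [-0.00136652 -0.02600792  0.03142173]
```

View pics/s6z.png

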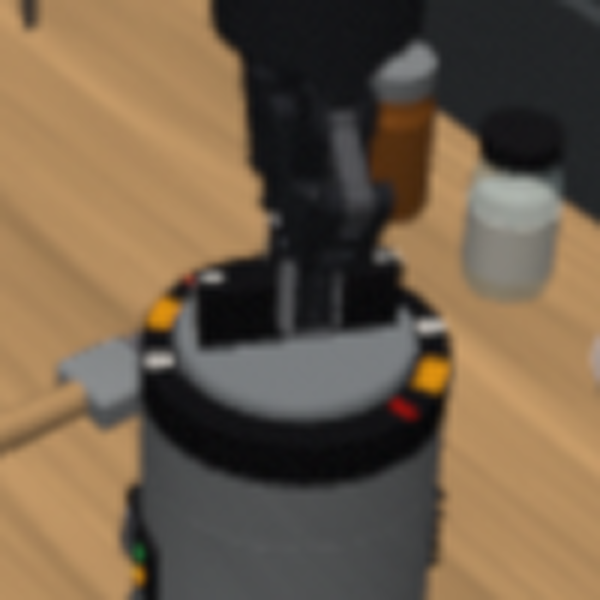

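The lid is in, with its rib at the white marks and its disc at the collar. I'll press lightly to check that it is seated.

Request:
drive_tool:
  commands:
    - {"linear": [0,0,0.002],"dr": [0,0,0],"jaw": 1}
    - {"linear": [0,0,0.002],"dr": [0,0,0],"jaw": 1}
    - {"linear": [0,0,0.001],"dr": [0,0,0],"jaw": 1}

```text
clock: 10.25
tcp_pos: [0.4872, -0.1917, 0.1937]
orientation: [0.66, 3.07, 0.009]
contact_force: [-2.6, 1.3, 6.6]
grip_width: 0.0147
```

Request:
drive_tool:
  commands:
    - {"linear": [0,0,0],"dr": [0,0,3],"jaw": 1}
    - {"linear": [0,0,0],"dr": [0,0,4],"jaw": 1}
    - {"linear": [0,0,0],"dr": [0,0,4],"jaw": 1}
    - {"linear": [0,0,0],"dr": [0,0,4],"jaw": 1}
    - {"linear": [0,0,0],"dr": [0,0,3],"jaw": 1}
    - {"linear": [0,0,0],"dr": [0,0,0],"jaw": 1}

```text
clock: 11.0
tcp_pos: [0.4874, -0.1936, 0.1938]
orientation: [1.145, 2.922, 0.005]
contact_force: [-0.7, 0.8, 2.6]
grip_width: 0.0146
```

Run:
```python
from h import *
plan([(.4868,-.1916,.194,-.983,3)])
```

```text
[0.0006, 0.0004, -0.0001] [0.1, 0.0, 4.5]
[0.0006, 0.0003, -0.0001] [0.1, 0.0, 4.5]
[0.0006, 0.0002, -0.0] [0.1, 0.1, 4.5]
-> [ 0.4868 -0.1917  0.194 ] [-1.482 -2.769  0.   ]
```

Request:
drive_tool:
  commands:
    - {"linear": [0.0004,0.0003,0],"dr": [0,0,4],"jaw": 1}
    - {"linear": [0.0004,0.0002,0],"dr": [0,0,4],"jaw": 1}
    - {"linear": [0.0002,0,0],"dr": [0,0,3],"jaw": 1}
    - {"linear": [0,0,0],"dr": [0,0,1],"jaw": 1}
    - {"linear": [0,0,0],"dr": [0,0,0],"jaw": 1}

```text
clock: 11.62
tcp_pos: [0.487, -0.1939, 0.1938]
orientation: [1.444, 2.785, 0.003]
contact_force: [-1.1, -0.1, 1.3]
grip_width: 0.0146
```

Run:
```python
from h import *
from bench import monitor
plan([(.4868,-.1916,.194,-.983,1)])
o=monitor.get_obs();print(o['tcp_pos'],o['contact_force'],o['moment'])
for n,b in(("top",(310,190,390,260)),("side",(250,180,350,280))):
    f=viewer.grab_frame(n)[:,:,::-1].copy(); cv2.imwrite(f"pics/{n}7.png",f)
    x0,y0,x1,y1=b; cv2.imwrite(f"pics/{n}7z.png",cv2.resize(f[y0:y1,x0:x1],None,fx=6,fy=6,interpolation=cv2.INTER_CUBIC))
```

```text
[0.002, 0.0012, -0.0002] [0.2, 0.2, 1.5]
-> [ 0.4868 -0.1916  0.194 ] [-1.482e+00 -2.770e+00 -1.000e-03]
[ 0.48699873 -0.19394882  0.19378357] [-1.07233487 -0.10066182  1.27203776] [-0.01129227  0.17783709  0.01898217]
```

View pics/side7z.png

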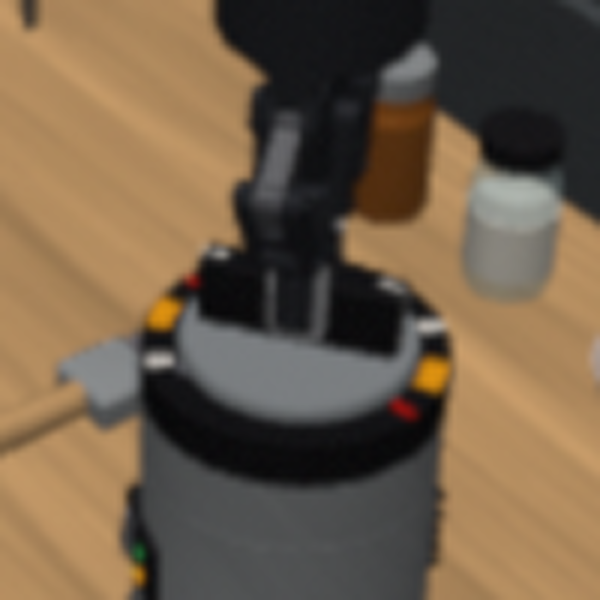

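View pics/top7z.png

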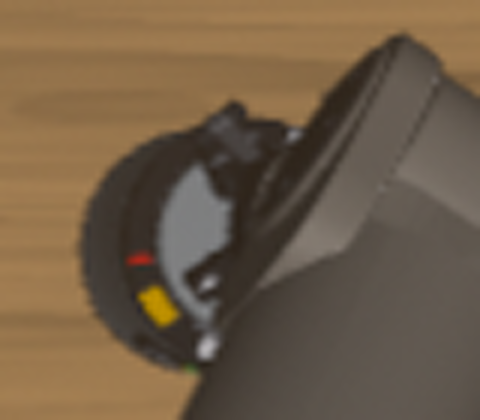

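Run:
```python
from h import *
w=[(250+(392+.5)/6-.5,180+(287+.5)/6-.5),(250+(218+.5)/6-.5,180+(252+.5)/6-.5)]
W=unproj('side',w,.216);d=W[0]-W[1];print('top edge',W.round(4).tolist(),W.mean(0).round(4),np.linalg.norm(d),np.arctan2(d[1],d[0]))
w=[(250+(400+.5)/6-.5,180+(355+.5)/6-.5),(250+(201+.5)/6-.5,180+(320+.5)/6-.5)]
W=unproj('side',w,.186);d=W[0]-W[1];print('base',np.linalg.norm(d),np.arctan2(d[1],d[0]))
W=unproj('top',[(310+208.5/6-.5,190+285.5/6-.5)],.216);print('topcam end',W, np.arctan2(*(W[0,:2]-[.485,-.1944])[::-1])-np.pi)
f=cv2.imread('pics/side7.png');print(blobs(f,(270,215,325,245),'white').tolist())
```

```text
top edge [[0.5067, -0.2207, 0.216], [0.4674, -0.1653, 0.216]] [ 0.487 -0.193  0.216] 0.06787676950953438 -0.9540489112515862
base 0.07793476535647131 -0.9027921539647413
topcam end [[ 0.46458227 -0.16757211  0.216     ]] -0.9202521175584071
[[321.18, 233.96, 7.0, 158.0], [270.38, 241.4, 14.0, 99.0], [276.07, 239.67, 7.0, 162.0]]
```

The rib is about 0.53 rad past white, close to the middle of amber. One small trim, then let it settle.

Request:
drive_tool:
  commands:
    - {"linear": [0.0005,0.0003,0],"dr": [0,0,1.2],"jaw": 1}
    - {"linear": [0,0,0],"dr": [0,0,0],"jaw": 1}
    - {"linear": [0,0,0],"dr": [0,0,0],"jaw": 1}
    - {"linear": [0,0,0],"dr": [0,0,0],"jaw": 1}

```text
clock: 12.22
tcp_pos: [0.4869, -0.1938, 0.1938]
orientation: [1.474, 2.769, 0.002]
contact_force: [-0.9, -0.6, 0.3]
grip_width: 0.0147
```

Run:
```python
from h import *
from bench import monitor
for i in range(3):
    f=viewer.grab_frame('side')
    o=monitor.get_obs();a=o['orientation'];print(o['clock'],o['tcp_pos'].round(4),2*np.arctan2(a[1],a[0])-np.pi,o['contact_force'].round(1),o['grip_width'])
cv2.imwrite("pics/side8.png",f[:,:,::-1])
t=viewer.grab_frame('top');cv2.imwrite("pics/top8.png",t[:,:,::-1])
```

```text
12.275 [ 0.4869 -0.1938  0.1938] -0.9784070120710027 [-0.3 -0.6  0.7] 0.014654894120557265
12.325 [ 0.4869 -0.1939  0.1938] -0.9784331313007839 [ 0.5 -1.1 -0.2] 0.01459172771279491
12.375 [ 0.4869 -0.1939  0.1938] -0.9784478964247341 [-0.2 -0.8  0.6] 0.014646672520515673
```

View pics/side8.png

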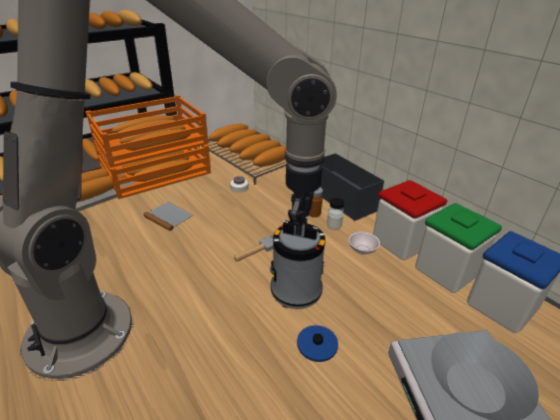

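The side view shows the lid home on the mill at about (298,238), held and steady. The jars, dish, timer, scraper, brush and tin lid are where they were. Handing in.

```bash
python3 -c "
from bench import job; print(job.hand_in())"
```

```text
the job is handed in; nothing more can be done
None
```

The lid is on the mill, turned to the middle of the amber marks and still held there. I handed the job in at about 12.4 s and no verdict was reported.

- **Seating:** I gripped the lid by its rib at 70 N and lowered it with the rib on the white marks. It stopped at TCP z = 0.1937 m with 6.6 N pushing back, which matches the fully-home height I worked out from the grasp.
- **Turn:** I turned it clockwise to a tool yaw of −0.978 rad, about 0.555 rad past the white mark. That puts the switch ring at about 0.5 rad, but the ring was not measured directly.
- **Steadiness:** Over the last three readings the pose did not drift, contact forces were about 1 N, and the fingers stayed at 14.6 mm.

**Where the checks disagreed:**
- **Rib angle:** Before the last 1.2° trim the tool read 0.53 rad past white. Camera estimates of the rib then ranged from 0.48 to 0.53 rad; the lowest came from its base edge. All are well inside amber.
- **Centring:** The lid centre read about 2 mm off the mill centre. The limit is 5 mm, and the two cameras themselves differed by about 3 mm on the mill.
- **Bystanders:** I only compared them by eye in the last side picture, and none had visibly moved.

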